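# Slide a reagent cartridge into the reader until its catch snaps in

## Task

Take the blue reagent cartridge out of its aluminium cradle and stand it on the free bench top, let it go, then take it again by its black-ribbed grip end. Slide it, smooth end first, into the slot of the small white reader until it is fully home and the orange catch has snapped down into its notch, pushing firmly but never ramming it. Keep the cartridge upright and leave the blue-capped bottle, the beaker and the petri dish near the work where they are.

Things in the scene. Friction and masses are not known exactly. Their poses are not given: they have to be found in the camera images.
- cartridge: Blue flat cartridge, 130 long (x) x 15 thick (y) x 56 high (z), about 0.16 kg, loose, stands on its long narrow edge. Origin: centre of its underside. +x: smooth leading end (x = 65; last 4 mm only 12 thick, underside 3 higher); -x: black-ribbed grip end (x = -65). White labels. Top edge has a notch 9 deep, x = 10 to 31. Parked, only the front 68 mm is free: pinch that across the 15 mm.
- grip_end (a point): Where to take the cartridge for sliding it in: mid thickness of the ribbed end (ribs x = -62 to -30), at x = -50, y = 0, z = 45 mm in the cartridge's frame. Fingers on the front half would meet the reader before the cartridge is home. Hidden between the cheeks while parked.
- cradle: Aluminium cradle fixed to the bench: two upright cheeks 70 long x 10 thick x 60 high, 19 apart, back wall, no floor, open above and at its +x end; foot flanges 69 wide, 5 high. Origin: centre of its underside, +x out of the open end. The parked cartridge stands on the bench with the same axes, its origin 38 mm ahead; lift it straight up more than 60 mm.
- reader: Small white reader fixed to the bench, 63 wide, 96 deep, 72 high. Origin: on the bench under the centre of the black-edged slot mouth; +x into the slot, z up. Slot 17 wide, sides bevelled 3 mm over the first 6 mm; grey floor 6 above the bench with a short sloped lip; roof underside at 64.5. So carry the cartridge in with its underside about 7.5 up.
- catch (a joint): Orange sprung catch in the reader's roof, 33 to 50 mm behind the mouth, button on top to 76 high; 0 = down, grows (m, to 0.009) as lifted. Its slope faces the mouth: the cartridge lifts it 4 to 6 mm, from origin x about -25, and at x = 19 it drops back to 0 into the notch and holds. Riding over takes about 3 to 12 N of push; a force stop of 20 N finds the stop wall.
- bottle_blue: Bottle with a blue cap, 48 x 48 x 102, loose, origin at the centre of its underside; a bystander just behind or left of the reader (it and the beaker may be swapped).
- beaker: Clear beaker, 73 x 73 x 92, origin at the centre of its underside; a bystander, loose.
- petri: Closed petri dish, 90 x 90 x 16, loose, origin at the centre of its underside; a bystander in front of the centrifuge.
- slot_home (a point): Point fixed in the reader where the cartridge's origin lies when fully home: x = 21, y = 0, z = 6 mm in the reader's frame, same axes. The cartridge then touches the rigid stop wall (at x = 86) and 44 mm of its ribbed end is outside. From x = 19 on the catch is in.
Mind the look-alikes: they are no part of the job. Of the things that look like the cartridge, the larger one is meant.

How it is judged:
On the way, in this order (a step that is already met when the one before it is completed fails the run):
1. the cartridge is held clear of the cradle ((height (world z) of cartridge above 0.058 m or horizontal distance between cartridge and cradle above 0.1 m) and contact force between the fingers and cartridge above 1 N), for 0.1 s.
2. it stands upright on the free bench top, let go (height (world z) of cartridge below 0.004 m and angle between cartridge's own z axis and vertical below 0.1 rad and contact force between each of the arm, the fingers and cartridge below 0.1 N and linear speed of cartridge below 0.02 m/s and horizontal distance between cartridge and cradle above 0.08 m), for 0.2 s.
3. it is taken again by its ribbed grip end (contact force between the fingers and cartridge above 1 N and horizontal distance between the grasp point and grip_end below 0.025 m), for 0.2 s.
At the end, for the whole second after the job is handed in: The cartridge is in the reader's slot, smooth end first, upright, straight within 0.06 rad and 3 mm, its origin 17.5 to 24 mm past the mouth, resting on the slot's floor, at rest, and the catch is down in the notch (less than 2 mm up) (x of cartridge in the frame of reader between 0.0175 and 0.024 m and y of cartridge in the frame of reader between -0.003 and 0.003 m and z of cartridge in the frame of reader between 0.003 and 0.01 m and x of grip_end in the frame of reader below -0.02 m and angle between the x axis of cartridge and the x axis of reader, either way round below 0.06 rad and angle between cartridge's own z axis and vertical below 0.12 rad and value of joint catch below 0.002 m and linear speed of cartridge below 0.01 m/s); the robot touches nothing.
It fails at once if the cartridge falls over (angle between cartridge's own z axis and vertical above 0.7 rad).
It fails at once if the cartridge is rammed against the reader (over 70 N) (contact force between cartridge and reader above 70 N).
It fails at once if the bottle is disturbed (distance of bottle_blue from where it was at the start of the episode above 0.03 m).
It fails at once if the beaker is disturbed (distance of beaker from where it was at the start of the episode above 0.03 m).
It fails at once if the petri dish is disturbed (distance of petri from where it was at the start of the episode above 0.03 m).
It also fails if it takes over 61 s, if anything falls off the work surface, if the arm or the gripper's body presses on something with over 40 N, if the wrist force passes 120 N, or if a joint passes its speed limit or range.

## Robot

A 6-joint arm with a two-finger parallel gripper is mounted at the origin on a cart in front of the work surface, level with it; the furniture and walls round the work are solid. World frame = base frame: x ahead of the robot, y to its left, z up, the work surface at z = 0. Lengths are in m, angles in rad, forces in N, time in s.
With the tool pointing down it reaches from about 0.35 to 0.875 m from the base axis. Payload 15.5 kg.
Tool frame: the origin (TCP) lies midway between the tips of the shut fingers; the grasp point (between the pads) lies 19 mm behind it; z points along the fingers, y is the line along which they close (so a half turn about z gives the same grasp; the last joint's range is limited). The gripper opens to 85 mm and grips with 20 to 120 N. Pads are 22 mm wide; open, the fingers measure 114 mm over their backs; the gripper's body (76 mm by 85 mm) begins 54 mm behind the grasp point. The pads swing forward as they close: fully open they stand 13 mm farther back than shut.
Start: joints at [-1.349, 0.494, 1.345, -0, 1.302, -0.096], TCP at [0.195, -0.594, 0.231] pointing down, gripper open.
Joint ranges: [-2.91, 2.91], [-0.82, 2.16], [0.22, 2.67], [-1.22, 4.37], [0.12, 2.79], [-3.08, 3.08]. Speed limits (rad/s): [1.89, 1.89, 2.57, 3.01, 3.01, 3.01].

## Interface

Orientations are given as a unit quaternion [w, x, y, z].
In Python, from rig import monitor, snapshot, manip gives the robot as it stands.
- The arm moves only by the tool servo_tool, never from a script. Its argument "targets" is a list of rows, each a list of 7 numbers: the shift along the tool's x, y, z in mm, then the turn, a rotation vector about the tool's x, y, z in rad, then the closure in counts, from 0 (fully open) to 255 (shut). A call has 1 to 5 rows; each row is the pose to reach, as a shift and turn from the pose commanded when the call began, along the tool's axes at that moment; what a row does not reach only later rows make up. A row lasts 1/8 s, in which the tool goes at most 62.5 mm and 10.7 degrees, less where a joint would pass 70% of its speed; a pose out of reach is approached as far as the arm can. A call with a gripper value outside its range is refused whole. The fingers move at their own pace and stop on an object; "grip_force" is the grip in N (left out, the last holds). Time passes only in rows, so rows that repeat a pose let the fingers close. It gives the time, the measured TCP pose, the force, the opening and the grip force at its end, in the units of the state.
- monitor.observe(): the state, without advancing time (a new reading comes with each control period).
- snapshot(name): name is "scene" or "top" or "wrist"; returns a dict with "color" (400x640x3 uint8, blue, green, red), "z_map" (400x640 float32, m along the optical axis (not along the pixel's ray), 0 where there is no reading), "K" (3x3 intrinsics, pixels), "eye" and "rotation" of the camera in the world; the wrist camera has in their place "hand_eye" (4x4, takes a point from camera to tool coordinates, whose origin is the TCP and whose axes are the flange's). Camera axes: x right, y up, looking along -z (the intrinsics and any distortion apply to the point x, -y, -z); pixel columns grow to the right and rows downward; lengths in m; the calibration is good to about 2 mm. A picture is of the moment at which its call begins: read the wrist's pose just before it.
- manip.job_done(): hands the job in; it is judged then, once.
The state is a dict: "time": time; "q": joint angles; "dq": joint speeds; "joint_torque": joint torques, N m; "position": TCP position; "tool_rot": TCP orientation; "force": force on the tool from outside, world axes, zero at the start; "torque": the same for the moment, N m; "grip_width": opening from 0.0 (shut) to 1.0 (fully open); "grip_force": force on a finger pad.
Only numpy, scipy, OpenCV 4.12 (cv2) and the standard library are available. Lean on these libraries where they do the work, as an engineer would, in place of code of your own. Each camera call takes 0.05 s, during which the arm holds its last target. There are 200 camera calls.

## Working session

There is one attempt and no reset: what is moved stays moved. The work goes in short steps, Python scripts to look and compute and a tool call to move; the robot and the scene stay as the last step left them, time stands still between calls to the robot, and variables do not carry over. Pictures are saved under pics/ and viewed, at most 11 in all, crops included, and the job is handed in when it is done.

Besides the shell and the picture viewer there is one more tool, called in YAML: its name, and indented under it one key for each argument. servo_tool: Moves the arm, as the interface text tells. Its arguments: {"type":"object","properties":{"targets":{"type":"array"},"grip_force":{"type":"number"}},"required":["targets"]}

```bash
mkdir -p pics; ls; cat > h.py <<'E'
import numpy as np, cv2
from rig import monitor, snapshot, manip
from scipy.spatial.transform import Rotation as R
def cam(n):
    s=monitor.observe(); d=snapshot(n)
    if 'eye' in d: e=np.array(d['eye']);Rm=np.array(d['rotation'])
    else:
        q=s['tool_rot']; T=R.from_quat([q[1],q[2],q[3],q[0]]).as_matrix()
        H=np.array(d['hand_eye']); e=np.array(s['position'])+T@H[:3,3]; Rm=T@H[:3,:3]
    if Rm.shape!=(3,3): Rm=R.from_quat([Rm[1],Rm[2],Rm[3],Rm[0]]).as_matrix()
    d['e']=e;d['R']=Rm;return d
def dirs(d,uv):
    uv=np.atleast_2d(uv).astype(float);K=np.array(d['K'])
    x=(uv[:,0]-K[0,2])/K[0,0];y=(uv[:,1]-K[1,2])/K[1,1]
    return np.c_[x,-y,-np.ones(len(uv))]@d['R'].T
def onz(d,uv,z):
    r=dirs(d,uv);return d['e']+r*((z-d['e'][2])/r[:,2])[:,None]
def cloud(d):
    v,u=np.mgrid[0:400,0:640];z=np.array(d['z_map'])
    P=d['e']+dirs(d,np.c_[u.ravel(),v.ravel()])*z.ravel()[:,None]
    return P.reshape(400,640,3),z>0
E
python3 - <<'E'
from h import *
print(monitor.observe())
for n in('scene','top'):
    d=cam(n);cv2.imwrite(f'pics/{n}0.png',d['color']);print(n,d['e'],d['R'],d['K'],[k for k in d])
    np.savez(f'{n}0.npz',color=d['color'],z_map=d['z_map'],K=d['K'],e=d['e'],R=d['R'])
E
```

```text
pics
{'time': 0.0, 'q': array([-1.34849012e+00,  4.94229988e-01,  1.34614698e+00, -5.98062050e-06,
        1.30250881e+00, -9.54770255e-02]), 'dq': array([ 6.62999211e-04, -1.71266504e-04,  3.45322567e-04, -8.97535524e-05,
        2.50473975e-03, -7.98942709e-04]), 'joint_torque': array([ 1.25265698e-03, -8.82146072e+01, -3.83857155e+01, -3.07849882e-05,
        1.00579782e-02,  2.33907434e-05]), 'position': array([ 0.19522071, -0.59333623,  0.23066579]), 'tool_rot': array([-6.45082883e-04,  9.87402931e-01,  1.58224633e-01, -4.38512191e-05]), 'force': array([-0.75114178,  0.19160571,  0.15796478]), 'torque': array([-0.01557614,  0.00324035, -0.00158635]), 'grip_force': 0.0, 'grip_width': 1.0013323496129847}
scene [0.09064868 0.46799324 1.04293164] [[-0.26998455  0.85144645 -0.44960792]
 [-0.96284828 -0.23601558  0.1312244 ]
 [ 0.00561608  0.46833277  0.88353431]] [[412.75946709   0.         322.74894317]
 [  0.         412.75946709 197.58158932]
 [  0.           0.           1.        ]] ['color', 'z_map', 'K', 'eye', 'rotation', 'e', 'R']
top [0.48617063 0.31099881 1.17686457] [[-0.02405165  0.99626144 -0.08297387]
 [-0.999536   -0.02551614 -0.0166349 ]
 [-0.01868988  0.08253527  0.99641287]] [[370.90391664   0.         318.33711506]
 [  0.         370.90391664 194.2846344 ]
 [  0.           0.           1.        ]] ['color', 'z_map', 'K', 'eye', 'rotation', 'e', 'R']
```

View pics/scene0.png

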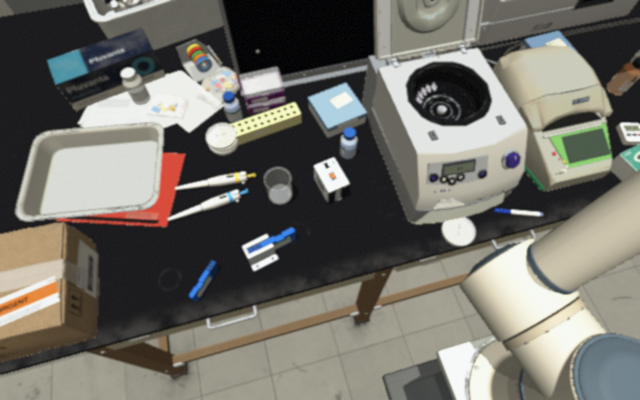

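View pics/top0.png

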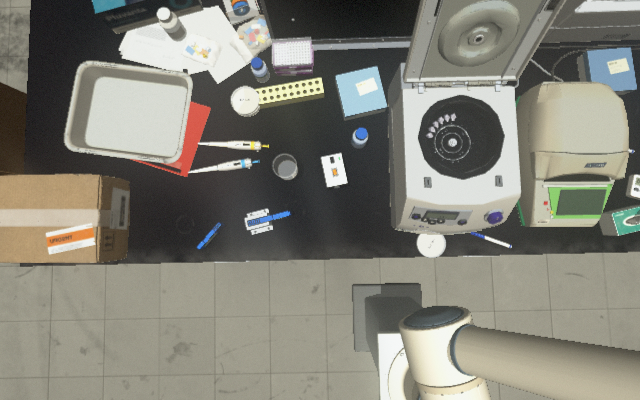

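The scene shows the cartridge in its cradle at scene (270,245) / top (270,219). A smaller blue look-alike stands at scene (203,280) / top (209,236); the blue rack box (360,92) and pipettes are other blue things. I choose the one in the cradle. The reader is at top (333,170), the bottle at (360,137), the beaker at (285,167) and the petri dish at (431,244).

```bash
python3 - <<'E'
from h import *
ims=[]
for n,(a,b,c,e) in dict(scene=(225,145,375,305),top=(190,140,350,260)).items():
    d=dict(np.load(f'{n}0.npz'));P,ok=cloud(d);c_=d['color'];hsv=cv2.cvtColor(c_,cv2.COLOR_BGR2HSV)
    roi=np.zeros(ok.shape,bool);roi[b:e,a:c]=1
    blue=roi&(hsv[...,0]>100)&(hsv[...,0]<125)&(hsv[...,1]>130)&(hsv[...,2]>80)
    white=roi&(hsv[...,1]<50)&(hsv[...,2]>150)
    orange=roi&(hsv[...,0]<20)&(hsv[...,1]>130)&(hsv[...,2]>120)
    for nm,m in(('blue',blue),('white',white),('orange',orange)):
        k,l,s,cc=cv2.connectedComponentsWithStats(m.astype(np.uint8))
        for i in range(1,k):
            if s[i,4]<6: continue
            q=P[(l==i)&ok]
            print(n,nm,s[i],cc[i].round(1),'P',np.median(q,0).round(3) if len(q) else None,'z%',np.percentile(q[:,2],[5,50,95]).round(3) if len(q) else None)
    ims.append(cv2.resize(c_[b:e,a:c],(640 if n=='top' else 450,480),interpolation=cv2.INTER_CUBIC))
cv2.imwrite('pics/crop0.png',cv2.resize(np.hstack(ims),(800,352)))
E
```

```text
scene blue [240 190   8   5  27] [243.5 192. ] P [0.692 0.528 0.015] z% [-0.003  0.015  0.019]
scene blue [230 198   3   4   6] [231.  199.5] P [0.675 0.565 0.017] z% [0.013 0.017 0.023]
scene blue [249 227  47  25 305] [275.2 238. ] P [0.514 0.467 0.053] z% [-0.001  0.053  0.057]
scene white [225 145  10   8  58] [228.5 147.8] P [0.843 0.543 0.025] z% [0.013 0.025 0.044]
scene white [343 145  11   2  16] [348.  145.3] P [0.731 0.207 0.065] z% [0.063 0.065 0.07 ]
scene white [314 157  35  36 692] [330.9 174.7] P [0.65  0.282 0.07 ] z% [0.06  0.07  0.073]
scene white [239 171   8  12  65] [242.2 175.9] P [0.739 0.521 0.024] z% [0.009 0.024 0.034]
scene white [225 173  10  11  77] [229.3 178.3] P [0.739 0.557 0.025] z% [0.017 0.025 0.03 ]
scene white [270 186  21  17 252] [280.  194.2] P [0.634 0.431 0.05 ] z% [0.014 0.05  0.087]
scene white [231 190   9  11  71] [235.1 194.4] P [0.684 0.551 0.025] z% [0.013 0.025 0.033]
scene white [225 193   5  10  31] [226.3 198.1] P [0.679 0.576 0.023] z% [0.017 0.023 0.029]
scene white [242 234  32  25 284] [256.3 246.6] P [0.501 0.523 0.058] z% [
[... 803 characters left out ...]
6.9 145.3] P [0.741 0.52  0.028] z% [0.018 0.028 0.035]
top white [321 153  27  34 601] [333.9 170. ] P [0.65  0.28  0.072] z% [0.068 0.072 0.075]
top white [244 159   8  10  53] [247.6 162.7] P [0.686 0.55  0.026] z% [0.017 0.026 0.036]
top white [190 160  52  13 276] [220.  166.9] P [0.676 0.632 0.023] z% [0.016 0.023 0.03 ]
top white [280 166  17  12  56] [290.6 173.9] P [0.643 0.408 0.074] z% [-0.001  0.074  0.093]
top white [245 209  28  26 343] [257.9 221.9] P [0.494 0.52  0.008] z% [0.002 0.008 0.063]
top orange [190 140  10  28 143] [192.7 149.4] P [0.744 0.734 0.004] z% [-0.001  0.004  0.008]
top orange [333 170   4   5  16] [334.3 171.9] P [0.644 0.281 0.076] z% [0.073 0.076 0.08 ]
```

View pics/crop0.png

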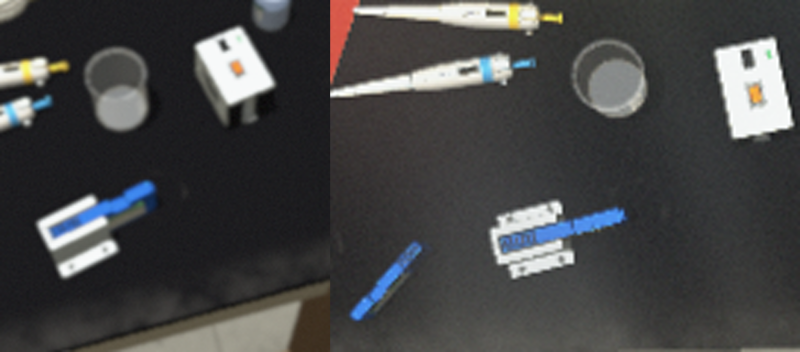

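The crop confirms the choice: the longer blue cartridge lies in the cradle, smooth end to the right. The reader stands with its slot towards the robot.

```bash
python3 - <<'E'
from h import *
for n,(a,b,c,e) in dict(scene=(225,145,375,305),top=(230,140,350,260)).items():
    d=dict(np.load(f'{n}0.npz'));P,ok=cloud(d);hsv=cv2.cvtColor(d['color'],cv2.COLOR_BGR2HSV)
    roi=np.zeros(ok.shape,bool);roi[b:e,a:c]=1
    blue=roi&ok&(hsv[...,0]>100)&(hsv[...,0]<125)&(hsv[...,1]>130)&(hsv[...,2]>60)&(P[...,2]>.048)&(P[...,2]<.066)&(P[...,0]<.6)
    v,u=np.nonzero(blue);X=onz(d,np.c_[u,v],.056)[:,:2]
    vx,vy,x0,y0=cv2.fitLine(X.astype(np.float32),cv2.DIST_HUBER,0,.01,.01).ravel();D=np.array([vx,vy])*(-1 if vy>0 else 1)
    t=(X-[x0,y0])@D;tip=np.array([x0,y0])+D*t.max()
    print(n,'cart ang',np.degrees(np.arctan2(D[1],D[0])),'tip',tip,'tail',np.array([x0,y0])+D*t.min(),'len',np.ptp(t))
    w=roi&ok&(np.abs(P[...,2]-.072)<.012)&(np.abs(P[...,0]-.65)<.07)&(np.abs(P[...,1]-.28)<.06)&(hsv[...,2]>110)
    v,u=np.nonzero(w);X=onz(d,np.c_[u,v],.072)[:,:2]
    (cx,cy),(w_,h_),an=cv2.minAreaRect((X*1000).astype(np.float32));print(' reader',cx,cy,w_,h_,an,cv2.boxPoints(((cx,cy),(w_,h_),an)).round(0).tolist())
    w=roi&ok&(hsv[...,1]<60)&(hsv[...,2]>130)&(P[...,0]<.56)&(P[...,2]<.015)&(P[...,2]>-.01)&(P[...,1]>.45)
    v,u=np.nonzero(w);X=onz(d,np.c_[u,v],.005)[:,:2]
    print(' cradle flanges',cv2.minAreaRect((X*1000).astype(np.float32)))
    if n=='top':
        for nm,m in(('petri',(slice(225,265),slice(410,450))),('bottle',(slice(120,155),slice(345,375)))):
            q=P[m].reshape(-1,3);q=q[q[:,2]>.008];q=q[q[:,2]<.13];print(nm,np.median(q,0),q.max(0)) 
        q=P[60:240,385:525].reshape(-1,3);q=q[q[:,2]>.1];print('centrifuge',np.percentile(q,1,axis=0),q.max(0))
        q=P[190:262,350:420].reshape(-1,3); print('bench edge x',q[np.abs(q[:,2])<.01].min(0))
    print(d['e'])
d=cam('wrist');print(np.array(d['hand_eye']).round(3),d['K'][0])
E
```

```text
scene cart ang -78.16808 tip [0.52350731 0.4195978 ] tail [0.49766216 0.54296823] len 0.12604854148770323
 reader 647.4340209960938 283.4986267089844 97.1999740600586 65.24473571777344 9.906431198120117 [[594.0, 307.0], [605.0, 243.0], [701.0, 260.0], [690.0, 324.0]]
 cradle flanges ((506.7896423339844, 518.2351684570312), (82.58245849609375, 76.86707305908203), 12.583114624023438)
[0.09064868 0.46799324 1.04293164]
top cart ang -77.65566 tip [0.52577419 0.41767364] tail [0.49835671 0.54295572] len 0.1282470996377163
 reader 650.7445068359375 280.8736877441406 93.60137939453125 63.001190185546875 10.439743041992188 [[599.0, 303.0], [610.0, 241.0], [702.0, 258.0], [691.0, 320.0]]
 cradle flanges ((502.5832824707031, 524.3989868164062), (69.83950805664062, 81.6902084350586), 12.617768287658691)
petri [ 0.42358254 -0.01003968  0.01556181] [0.47211592 0.07410358 0.12964562]
bottle [0.74339835 0.20170633 0.07734895] [0.77036353 0.2222799  0.10573745]
centrifuge [ 0.46608102 -0.17448346  0.11470198] [0.91643363 0.31099881 1.17686457]
bench edge x [ 0.379432    0.01905983 -0.00718906]
[0.48617063 0.31099881 1.17686457]
[[-0.001  0.95   0.313  0.08 ]
 [ 1.     0.001 -0.001  0.   ]
 [-0.001  0.313 -0.95  -0.142]
 [ 0.     0.     0.     1.   ]] [310.60369663   0.         321.19220283]
```

servo_tool:
  targets:
    - [42,-41,-10,0,0,-0.12,0]
    - [84,-82,-20,0,0,-0.24,0]
    - [126,-123,-30,0,0,-0.36,0]
    - [168,-164,-40,0,0,-0.48,0]
    - [210,-205,-50,0,0,-0.6,0]

```text
time: 0.78
position: [0.3312, -0.3316, 0.2815]
tool_rot: [-0.0, 0.896, 0.445, 0.0]
force: [0.9, -1.1, 0.2]
grip_width: 0.998
grip_force: 0.0
```

```bash
cat >> h.py <<'E'
def go(p,yaw):
    s=monitor.observe();q=s['tool_rot'];T=R.from_quat([q[1],q[2],q[3],q[0]]).as_matrix()
    G=R.from_euler('zx',[yaw,180],degrees=True).as_matrix()
    print('t',s['time'],'pos',s['position'].round(4),'yaw',np.degrees(np.arctan2(T[1,0],T[0,0])).round(2),'q',s['q'].round(2),'F',s['force'].round(1),'gw',round(s['grip_width'],3),s['grip_force'])
    print('shift',(T.T@(np.array(p)-s['position'])*1000).round(1),'rot',R.from_matrix(T.T@G).as_rotvec().round(3))
E
python3 -c "
from h import *
go([.40,-.02,.28],90);go([.5156,.4607,.15],102.1)"
```

```text
t 0.775 pos [ 0.3312 -0.3316  0.2815] yaw 52.79 q [-0.91  0.22  1.64  0.    1.28 -0.26] F [ 0.9 -1.1  0.2] gw 0.998 0.0
shift [ 289.8 -133.6    1.6] rot [-0.     0.     2.492]
t 0.775 pos [ 0.3312 -0.3316  0.2815] yaw 52.79 q [-0.91  0.22  1.64  0.    1.28 -0.26] F [ 0.9 -1.1  0.2] gw 0.998 0.0
shift [ 742.5 -332.2  131.6] rot [-0.     0.     2.703]
```

servo_tool:
  targets:
    - [53,-23,0,0,0,-0.12,0]
    - [106,-46,0,0,0,-0.24,0]
    - [159,-69,0,0,0,-0.36,0]
    - [212,-92,0,0,0,-0.48,0]
    - [265,-115,0,0,0,-0.6,0]

```text
time: 1.4
position: [0.4005, -0.0512, 0.2814]
tool_rot: [0.0, 0.724, 0.689, 0.0]
force: [1.0, -0.9, -0.4]
grip_width: 1.0
grip_force: 0.0
```

```bash
sed -i "s/'zx'/'ZX'/" h.py; python3 -c "
from h import *
go([.5156,.4607,.18],102.1)"
```

```text
t 1.4 pos [ 0.4005 -0.0512  0.2814] yaw 87.17 q [-0.28  0.12  1.77 -0.    1.25 -0.23] F [ 1.  -0.9 -0.4] gw 1.0 0.0
shift [517.   89.7 101.4] rot [ 0.     0.    -0.261]
```

servo_tool:
  targets:
    - [58,10,6,0,0,-0.05,0]
    - [116,20,12,0,0,-0.1,0]
    - [174,30,18,0,0,-0.15,0]
    - [232,40,24,0,0,-0.2,0]
    - [290,50,30,0,0,-0.26,0]

```text
time: 2.02
position: [0.4657, 0.2361, 0.251]
tool_rot: [0.0, 0.629, 0.777, 0.0]
force: [0.9, -0.5, -0.3]
grip_width: 1.002
grip_force: 0.0
```

```bash
python3 -c "
from h import *
d=cam('wrist');cv2.imwrite('pics/w1.png',d['color']);np.savez('w1.npz',color=d['color'],z_map=d['z_map'],K=d['K'],e=d['e'],R=d['R'])
go([.5156,.4607,.18],102.1)"
```

```text
t 2.075 pos [0.4668 0.2416 0.2503] yaw 102.27 q [0.36 0.33 1.56 0.   1.24 0.15] F [-2.1  3.5 -1.7] gw 0.999 0.0
shift [203.6  94.2  70.8] rot [ 0.001 -0.002  0.003]
```

View pics/w1.png

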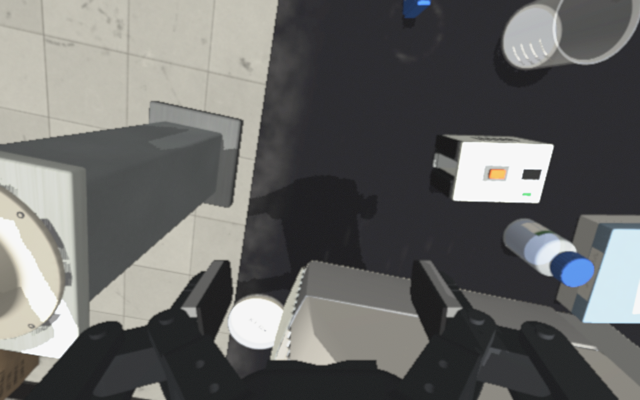

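The wrist picture shows the reader at (500,170) with its dark mouth at (440,155), the bottle at (560,260), the beaker at (580,40), and the cartridge tip at (416,5).

servo_tool:
  targets:
    - [51,24,18,0,0,0,0]
    - [102,48,36,0,0,0,0]
    - [153,71,54,0,0,0,0]
    - [204,94,71,0,0,0.003,0]
    - [204,94,71,0,0,0.003,0]

```text
time: 2.7
position: [0.5151, 0.4557, 0.1778]
tool_rot: [-0.0, 0.63, 0.776, -0.001]
force: [-0.3, -1.0, 0.4]
grip_width: 0.998
grip_force: 0.0
```

```bash
python3 -c "
from h import *
cam('wrist');cam('wrist');d=cam('wrist');cv2.imwrite('pics/w2.png',d['color']);P,ok=cloud(d);hsv=cv2.cvtColor(d['color'],cv2.COLOR_BGR2HSV)
m=ok&(hsv[...,0]>100)&(hsv[...,0]<125)&(hsv[...,1]>130)&(hsv[...,2]>60)&(P[...,2]>.05)&(P[...,2]<.065)
v,u=np.nonzero(m);X=onz(d,np.c_[u,v],.056)[:,:2]
print(len(u),cv2.minAreaRect((X*1000).astype(np.float32)),np.median(P[m],0))
vx,vy,x0,y0=cv2.fitLine(X.astype(np.float32),cv2.DIST_HUBER,0,.01,.01).ravel();print(np.degrees(np.arctan2(vy,vx)),x0,y0)
D=np.array([vx,vy])*(-1 if vy>0 else 1);t=(X-[x0,y0])@D;print('tip',[x0,y0]+D*t.max(),'tail',[x0,y0]+D*t.min());n=np.array([-D[1],D[0]]);print('thick',np.percentile((X-[x0,y0])@n,[2,98]))
go([.5156,.4607,.013],102.1)"
```

```text
1961 ((512.0581665039062, 482.4522399902344), (15.209400177001953, 127.51383209228516), 12.947737693786621) [0.51044119 0.49245192 0.0555348 ]
-77.03006 0.5112587 0.48690677
tip [0.52658332 0.42036938] tail [0.49796336 0.54463345]
thick [-0.00722175  0.00721598]
t 2.85 pos [0.5156 0.4523 0.1802] yaw 101.69 q [ 0.63  0.63  1.24 -0.    1.28  0.43] F [-0.5 -0.9  0.3] gw 1.003 0.0
shift [  8.3   1.8 167.2] rot [-0.001  0.    -0.007]
```

View pics/w2.png

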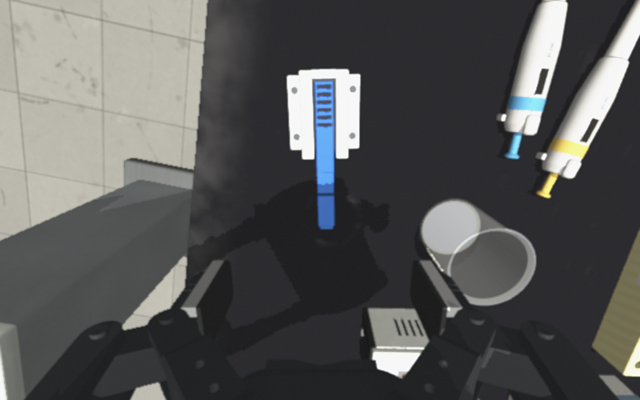

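Cartridge in cradle at (325,150) px, as measured: 127×15 mm, top at 0.0555, angle −77.0°. Descending.

servo_tool:
  targets:
    - [8,3,50,0,0,-0.022,0]
    - [8,3,100,0,0,-0.022,0]
    - [8,3,140,0,0,-0.022,0]
    - [8,3,163,0,0,-0.022,0]
    - [8,3,163,0,0,-0.022,0]

```text
time: 3.48
position: [0.5166, 0.4597, 0.0165]
tool_rot: [-0.0, 0.623, 0.782, -0.001]
force: [-0.9, 0.1, 0.3]
grip_width: 0.999
grip_force: 0.0
```

```bash
python3 -c "
from h import *
go([.5168,.4611,.015],102.97)"
```

```text
t 3.475 pos [0.5166 0.4597 0.0165] yaw 102.89 q [ 0.64  0.82  1.34 -0.    0.98  0.42] F [-0.9  0.1  0.3] gw 0.999 0.0
shift [1.3 0.5 1.5] rot [-0.002  0.001 -0.001]
```

servo_tool:
  targets:
    - [1,0,1,0,0,0,255]
    - [1,0,1,0,0,0,255]
    - [1,0,1,0,0,0,255]
    - [1,0,1,0,0,0,255]
    - [1,0,1,0,0,0,255]
  grip_force: 50

```text
time: 4.1
position: [0.5171, 0.4625, 0.0169]
tool_rot: [0.0, 0.623, 0.782, 0.0]
force: [-0.3, -0.5, 7.4]
grip_width: 0.17
grip_force: 50.2
```

servo_tool:
  targets:
    - [0,0,0,0,0,0,255]
    - [0,0,0,0,0,0,255]
    - [0,0,0,0,0,0,255]

```text
time: 4.47
position: [0.5171, 0.4625, 0.0169]
tool_rot: [0.0, 0.623, 0.782, 0.0]
force: [-1.9, -1.6, 6.8]
grip_width: 0.166
grip_force: 50.2
```

servo_tool:
  targets:
    - [0,0,-15,0,0,0,255]
    - [0,0,-40,0,0,0,255]
    - [0,0,-70,0,0,0,255]
    - [0,0,-95,0,0,0,255]
    - [0,0,-95,0,0,0,255]

```text
time: 5.1
position: [0.5178, 0.4631, 0.114]
tool_rot: [0.001, 0.623, 0.782, 0.002]
force: [-0.4, -1.3, -1.4]
grip_width: 0.165
grip_force: 49.3
```

```bash
cat >> h.py <<'E'
def reader(d):
    P,ok=cloud(d);hsv=cv2.cvtColor(d['color'],cv2.COLOR_BGR2HSV)
    w=ok&(np.abs(P[...,2]-.072)<.008)&(np.abs(P[...,0]-.65)<.075)&(np.abs(P[...,1]-.28)<.065)
    w=cv2.morphologyEx(w.astype(np.uint8),cv2.MORPH_OPEN,np.ones((3,3)))
    v,u=np.nonzero(w);X=onz(d,np.c_[u,v],.072)[:,:2];r=cv2.minAreaRect((X*1000).astype(np.float32))
    print('reader',r,cv2.boxPoints(r).round(0).tolist(),np.c_[u,v].min(0),np.c_[u,v].max(0))
    o=ok&(hsv[...,0]<20)&(hsv[...,1]>130)&(hsv[...,2]>120)&(P[...,2]>.06)&(np.abs(P[...,0]-.65)<.075)
    v,u=np.nonzero(o);print('orange',onz(d,[[u.mean(),v.mean()]],.076),P[o].max(0),len(u))
E
python3 -c "
from h import *
d=cam('wrist');cv2.imwrite('pics/w3.png',d['color']);P,ok=cloud(d);hsv=cv2.cvtColor(d['color'],cv2.COLOR_BGR2HSV)
m=ok&(hsv[...,0]>100)&(hsv[...,0]<125)&(hsv[...,1]>130)&(hsv[...,2]>60)&(np.abs(P[...,0]-.512)<.03)&(np.abs(P[...,1]-.48)<.08)&(P[...,2]>.13)
A=P[m];print(len(A),np.median(A,0)); c,_,_,_=np.linalg.lstsq(np.c_[A[:,:2]-A[:,:2].mean(0),np.ones(len(A))],A[:,2],rcond=None);print(c)
go([.47,.24,.12],190.2)"
```

```text
9517 [0.51032283 0.49564482 0.15254124]
[-0.00695187  0.04055426  0.15154955]
t 5.15 pos [0.5172 0.4626 0.1124] yaw 102.95 q [0.64 0.71 1.28 0.   1.15 0.42] F [-0.6 -0.1 -1.9] gw 0.17 49.26101169548929
shift [-206.3  -95.8   -7.9] rot [ 2.000e-03  1.000e-03 -1.523e+00]
```

View pics/w3.png

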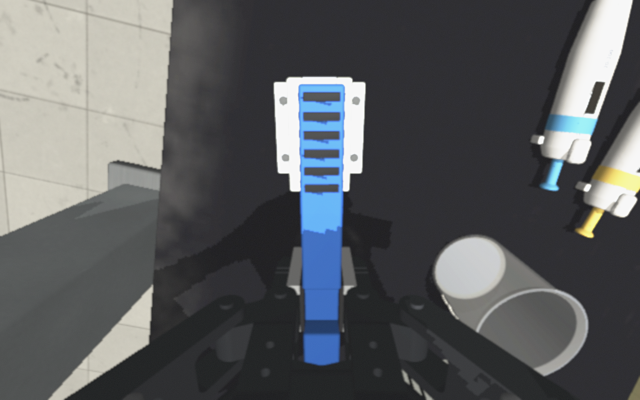

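Held level, standing in the fingers at (320,330), clear of the cradle. Carrying it over to the bench before the reader.

servo_tool:
  targets:
    - [-20,-5,-4,0,0,-0.15,255]
    - [-40,-10,-8,0,0,-0.3,255]
    - [-60,-14,-12,0,0,-0.45,255]
    - [-80,-19,-16,0,0,-0.6,255]
    - [-100,-24,-20,0,0,-0.76,255]

```text
time: 5.78
position: [0.5152, 0.3585, 0.1303]
tool_rot: [-0.001, 0.286, 0.958, -0.001]
force: [-0.6, 0.3, -1.3]
grip_width: 0.166
grip_force: 49.3
```

```bash
python3 -c "
from h import *
go([.515,.258,.1],190.2)"
```

```text
t 5.775 pos [0.5152 0.3585 0.1303] yaw 146.79 q [ 0.51  0.6   1.45 -0.    1.09 -0.48] F [-0.6  0.3 -1.3] gw 0.166 49.268138660117984
shift [-54.9 -84.1  30.4] rot [-0.001 -0.001 -0.758]
```

servo_tool:
  targets:
    - [-11,-17,0,0,0,-0.15,255]
    - [-22,-34,0,0,0,-0.3,255]
    - [-33,-50,0,0,0,-0.45,255]
    - [-44,-67,0,0,0,-0.6,255]
    - [-55,-84,0,0,0,-0.758,255]

```text
time: 6.4
position: [0.5147, 0.2582, 0.1303]
tool_rot: [-0.001, -0.089, 0.996, -0.0]
force: [0.2, -0.5, -2.3]
grip_width: 0.164
grip_force: 49.3
```

servo_tool:
  targets:
    - [0,0,10,0,0,0,255]
    - [0,0,20,0,0,0,255]
    - [0,0,20,0,0,0,255]

```text
time: 6.78
position: [0.5146, 0.2594, 0.1099]
tool_rot: [-0.001, -0.086, 0.996, -0.0]
force: [-0.4, 0.2, -2.4]
grip_width: 0.169
grip_force: 49.3
```

```bash
python3 -c "
from h import *
d=cam('wrist');cv2.imwrite('pics/w4.png',d['color']);reader(d)
t=cam('top');reader(t)
go([.515,.258,.02],190.2)"
```

```text
reader ((606.6026000976562, 274.9869079589844), (15.404909133911133, 34.43655776977539), 9.904333114624023) [[596.0, 291.0], [602.0, 257.0], [617.0, 259.0], [611.0, 293.0]] [298 343] [345 360]h.py:34: RuntimeWarning: Mean of empty slice.
  v,u=np.nonzero(o);print('orange',onz(d,[[u.mean(),v.mean()]],.076),P[o].max(0),len(u))
  ret = ret.dtype.type(ret / rcount)
Traceback (most recent call last):
  File "h.py", line 34, in reader
    v,u=np.nonzero(o);print('orange',onz(d,[[u.mean(),v.mean()]],.076),P[o].max(0),len(u))
                                                                       ~~~~~~~~^^^
ValueError: zero-size array to reduction operation maximum which has no identity
```

View pics/w4.png

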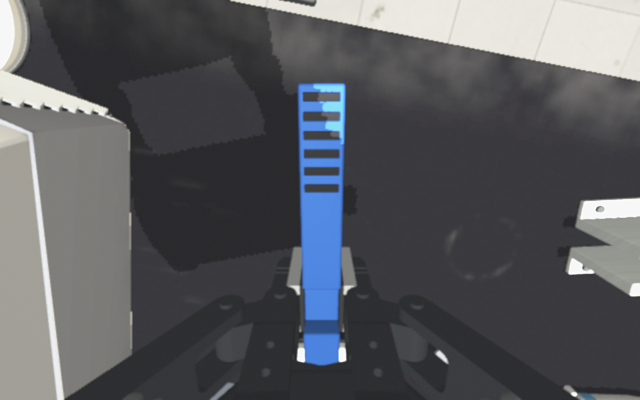

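The cartridge is held straight at (322,220) over clear bench, cradle far to the right. Lowering.

servo_tool:
  targets:
    - [0,0,35,0,0,0,255]
    - [0,0,65,0,0,0,255]
    - [0,0,80,0,0,0,255]
    - [0,0,88,0,0,0,255]
    - [0,0,90,0,0,0,255]

```text
time: 7.45
position: [0.5156, 0.2593, 0.0215]
tool_rot: [0.0, -0.086, 0.996, 0.0]
force: [0.6, -0.0, -1.0]
grip_width: 0.169
grip_force: 49.4
```

servo_tool:
  targets:
    - [0,0,1,0,0,0,255]
    - [0,0,2,0,0,0,255]
    - [0,0,2,0,0,0,255]

```text
time: 7.82
position: [0.5155, 0.2591, 0.0196]
tool_rot: [0.0, -0.086, 0.996, 0.0]
force: [0.1, 0.0, -1.8]
grip_width: 0.167
grip_force: 49.4
```

servo_tool:
  targets:
    - [0,0,1,0,0,0,255]
    - [0,0,2,0,0,0,255]
    - [0,0,3,0,0,0,255]
    - [0,0,3,0,0,0,255]
    - [0,0,3,0,0,0,255]

```text
time: 8.45
position: [0.5154, 0.2591, 0.0169]
tool_rot: [0.0, -0.086, 0.996, 0.0]
force: [-2.5, -2.1, 12.2]
grip_width: 0.166
grip_force: 51.2
```

servo_tool:
  targets:
    - [0,0,-0.5,0,0,0,180]
    - [0,0,-0.5,0,0,0,100]
    - [0,0,-0.5,0,0,0,0]
    - [0,0,-0.5,0,0,0,0]
    - [0,0,-0.5,0,0,0,0]

```text
time: 9.07
position: [0.5153, 0.2591, 0.0167]
tool_rot: [-0.0, -0.087, 0.996, -0.0]
force: [0.9, 0.4, 0.1]
grip_width: 1.0
grip_force: 0.0
```

servo_tool:
  targets:
    - [0,0,-30,0,0,0,0]
    - [0,0,-70,0,0,0,0]
    - [0,0,-110,0,0,0,0]
    - [0,0,-140,0,0,0,0]
    - [0,0,-140,0,0,0,0]

```text
time: 9.7
position: [0.5165, 0.2595, 0.159]
tool_rot: [0.002, -0.087, 0.996, 0.001]
force: [-0.2, 0.1, -0.9]
grip_width: 1.0
grip_force: 0.0
```

```bash
cat >> h.py <<'E'
def cart(d,z=.056):
    P,ok=cloud(d);hsv=cv2.cvtColor(d['color'],cv2.COLOR_BGR2HSV)
    m=ok&(hsv[...,0]>100)&(hsv[...,0]<125)&(hsv[...,1]>130)&(hsv[...,2]>60)&(abs(P[...,2]-z)<.008)&(np.abs(P[...,1]-.26)<.08)&(P[...,0]<.7)
    n,l,s,c=cv2.connectedComponentsWithStats(cv2.morphologyEx(m.astype(np.uint8),cv2.MORPH_CLOSE,np.ones((9,9))))
    m&=l==1+s[1:,4].argmax();v,u=np.nonzero(m)
    X=onz(d,np.c_[u,v],z)[:,:2];r=cv2.minAreaRect((X*1000).astype(np.float32));print('cart',r,len(u),np.median(P[m],0),np.c_[u,v].min(0),np.c_[u,v].max(0))
    vx,vy,x0,y0=cv2.fitLine(X.astype(np.float32),cv2.DIST_HUBER,0,.01,.01).ravel();print('ang',np.degrees(np.arctan2(vy,vx)),x0,y0)
E
python3 -c "
from h import *
d=cam('wrist');cv2.imwrite('pics/w5.png',d['color']);cart(d);t=cam('top');cart(t);reader(t);go([.5155,.2591,.15],190)
reader(d)"
```

```text
cart ((469.8492431640625, 250.73886108398438), (76.59040069580078, 15.54161548614502), 9.870102882385254) 1586 [0.47118464 0.25098353 0.05546981] [311  91] [331 190]
ang 9.77714 0.4695227 0.25073448
cart ((433.66876220703125, 238.31036376953125), (0.0, 0.0), 0.0) 1 [0.43370766 0.2383642  0.05683015] [350 242] [350 242]
ang 22.247396 0.43366876 0.23831037
reader ((649.6737060546875, 280.68304443359375), (95.59844970703125, 62.78682327270508), 10.702064514160156) [[597.0, 303.0], [609.0, 241.0], [702.0, 259.0], [691.0, 320.0]] [321 154] [346 187]
orange [[0.64388085 0.27971739 0.076     ]] [0.64977369 0.28389153 0.07990304] 15
t 9.8 pos [0.5152 0.259  0.1566] yaw -170.08 q [ 0.36  0.51  1.56  0.    1.08 -1.38] F [-0.3 -0.6 -0.8] gw 1.003 0.0
shift [-0.3  0.   6.6] rot [-0.    -0.    -0.001]
reader ((635.693359375, 278.04119873046875), (72.2694320678711, 62.43798065185547), 10.2733736038208) [[595.0, 302.0], [606.0, 241.0], [677.0, 254.0], [666.0, 315.0]] [284 299] [354 364]
orange [[0.63991256 0.27888331 0.076     ]] [0.6513247  0.28456404 0.07715943] 74
```

View pics/w5.png

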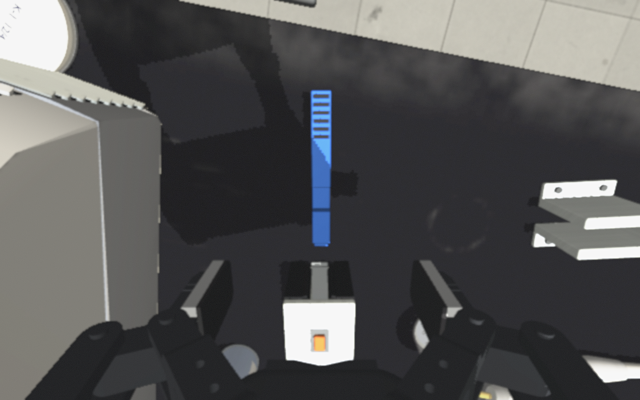

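The cartridge stands upright at (321,168), aligned with the slot mouth at (319,275); the bottle and beaker are untouched. Regrasping at the ribs.

servo_tool:
  targets:
    - [40,0,0,0,0,0,0]
    - [70,0,25,0,0,0,0]
    - [70,0,75,0,0,0,0]
    - [70,0,115,0,0,0,0]
    - [70,0,129,0,0,0,0]

```text
time: 10.42
position: [0.4447, 0.2463, 0.0252]
tool_rot: [-0.002, -0.086, 0.996, -0.001]
force: [0.8, 0.1, 0.4]
grip_width: 1.0
grip_force: 0.0
```

servo_tool:
  targets:
    - [0,0,0,0,0,0,0]
    - [0,0,0,0,0,0,0]

```text
time: 10.68
position: [0.447, 0.2473, 0.0288]
tool_rot: [0.001, -0.086, 0.996, 0.0]
force: [-0.7, 0.6, 0.0]
grip_width: 1.0
grip_force: 0.0
```

```bash
python3 -c "
from h import *
d=cam('wrist');cart(d);reader(d);cv2.imwrite('pics/w6.png',d['color'])
go([.4457,.2468,.027],189.8)"
```

```text
cart ((455.8294677734375, 248.22653198242188), (58.262996673583984, 14.91080379486084), 9.912304878234863) 2965 [0.45589231 0.24841236 0.05539542] [303 253] [338 364]
ang 9.956529 0.45521712 0.24820283Traceback (most recent call last):
  File "<string>", line 3, in <module>
    d=cam('wrist');cart(d);reader(d);cv2.imwrite('pics/w6.png',d['color'])
                           ~~~~~~^^^
  File "h.py", line 32, in reader
    print('reader',r,cv2.boxPoints(r).round(0).tolist(),np.c_[u,v].min(0),np.c_[u,v].max(0))
                                                        ~~~~~~~~~~~~~~^^^
    return umr_minimum(a, axis, None, out, keepdims, initial, where)
ValueError: zero-size array to reduction operation minimum which has no identity
```

servo_tool:
  targets:
    - [0,0,0,0,0,0,255]
    - [0,0,0,0,0,0,255]
    - [0,0,0,0,0,0,255]
    - [0,0,0,0,0,0,255]
    - [0,0,0,0,0,0,255]
  grip_force: 70

```text
time: 11.35
position: [0.4464, 0.247, 0.0281]
tool_rot: [0.0, -0.087, 0.996, 0.0]
force: [-1.6, -0.2, 7.6]
grip_width: 0.162
grip_force: 68.8
```

servo_tool:
  targets:
    - [0,0,0,0,0,0,255]
    - [0,0,0,0,0,0,255]
    - [0,0,0,0,0,0,255]

```text
time: 11.72
position: [0.4464, 0.247, 0.028]
tool_rot: [0.0, -0.087, 0.996, 0.0]
force: [-1.0, -1.1, 6.9]
grip_width: 0.158
grip_force: 68.8
```

servo_tool:
  targets:
    - [0,0,-3,0,0,0,255]
    - [0,0,-7.5,0,0,0,255]
    - [0,0,-7.5,0,0,0,255]
    - [0,0,-7.5,0,0,0,255]

```text
time: 12.22
position: [0.4464, 0.247, 0.0353]
tool_rot: [0.0, -0.086, 0.996, 0.0]
force: [-0.6, 0.6, -1.7]
grip_width: 0.168
grip_force: 68.2
```

```bash
python3 -c "
from h import *
d=cam('wrist');cv2.imwrite('pics/w6.png',d['color']);np.savez('w6.npz',color=d['color'],z_map=d['z_map'],K=d['K'],e=d['e'],R=d['R'])
t=cam('scene');c=cv2.resize(t['color'][140:270,230:400],(680,520),interpolation=cv2.INTER_CUBIC)
cv2.imwrite('pics/m6.png',np.hstack([cv2.resize(d['color'],(480,300)),cv2.resize(c,(320,300))]))
go([.4457,.2468,.027],190.2)
cart(d,.0635)"
```

```text
t 12.325 pos [0.4464 0.247  0.0352] yaw -170.08 q [ 0.39  0.63  1.82  0.    0.7  -1.36] F [ 0.9  0.5 -1.5] gw 0.163 68.15534949302673
shift [ 0.7 -0.1  8.2] rot [ 0.    -0.    -0.005]
cart ((454.86114501953125, 248.2140350341797), (56.7739143371582, 15.007737159729004), 10.494290351867676) 2790 [0.45511957 0.24828563 0.06265072] [303 255] [339 364]
ang 9.942239 0.45442918 0.24803096
```

View pics/m6.png

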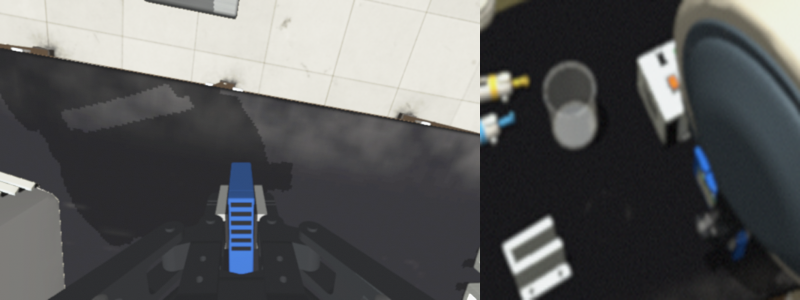

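Gripped at the ribs and lifted level (ribs and end face at (240,220)). Aligning 2.8 mm sideways and advancing to just before the mouth.

servo_tool:
  targets:
    - [-5,-2.8,0,0,0,-0.007,255]
    - [-15,-2.8,0,0,0,-0.007,255]
    - [-25,-2.8,0,0,0,-0.007,255]
    - [-35,-2.8,0,0,0,-0.007,255]
    - [-35,-2.8,0,0,0,-0.007,255]

```text
time: 12.95
position: [0.4824, 0.2505, 0.0352]
tool_rot: [0.0, -0.09, 0.996, 0.0]
force: [-0.3, -0.2, -1.8]
grip_width: 0.158
grip_force: 68.2
```

```bash
python3 -c "
from h import *
t=cam('top');cart(t,.0633);cv2.imwrite('pics/t7.png',cv2.resize(t['color'][140:270,270:400],(520,520),interpolation=cv2.INTER_CUBIC))
go([.601,.2722,.0353],190.3)"
```

```text
cart ((568.5570678710938, 265.2683410644531), (51.902854919433594, 14.607641220092773), 12.377758979797363) 63 [0.57500896 0.26716495 0.06258131] [336 189] [343 206]
ang 7.6100683 0.57667357 0.26772496
t 13.0 pos [0.4816 0.2503 0.0352] yaw -169.69 q [ 0.37  0.65  1.74  0.    0.76 -1.38] F [-0.5  0.8 -1.6] gw 0.163 68.18242281675339
shift [-1.214e+02  2.000e-01 -1.000e-01] rot [0. 0. 0.]
```

View pics/t7.png

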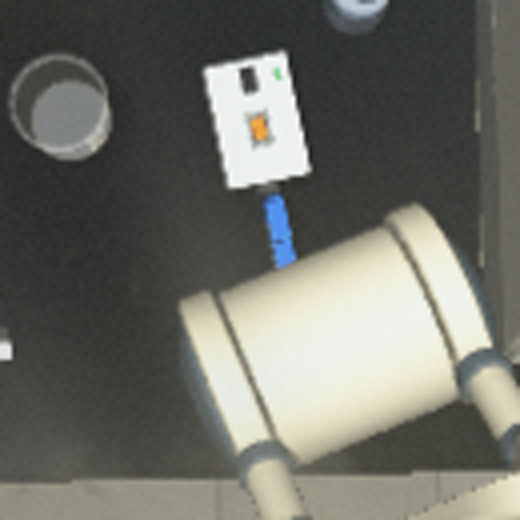

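The top view shows the cartridge (275,230) in line with the slot mouth (268,188). Entering in small steps.

servo_tool:
  targets:
    - [-2,0,0,0,0,0,255]
    - [-4,0,0,0,0,0,255]
    - [-6,0,0,0,0,0,255]
    - [-8,0,0,0,0,0,255]
    - [-9,0,0,0,0,0,255]

```text
time: 13.62
position: [0.4904, 0.2519, 0.0353]
tool_rot: [0.0, -0.09, 0.996, 0.0]
force: [1.0, -0.1, -1.9]
grip_width: 0.165
grip_force: 68.2
```

servo_tool:
  targets:
    - [-1,0,0,0,0,0,255]
    - [-2,0,0,0,0,0,255]
    - [-3,0,0,0,0,0,255]
    - [-4,0,0,0,0,0,255]

```text
time: 14.12
position: [0.4942, 0.2526, 0.0353]
tool_rot: [-0.0, -0.09, 0.996, -0.0]
force: [-0.5, -0.2, -1.1]
grip_width: 0.156
grip_force: 68.2
```

servo_tool:
  targets:
    - [-1,0,0,0,0,0,255]
    - [-2,0,0,0,0,0,255]
    - [-3,0,0,0,0,0,255]
    - [-4,0,0,0,0,0,255]

```text
time: 14.62
position: [0.4981, 0.2534, 0.0353]
tool_rot: [-0.0, -0.09, 0.996, -0.0]
force: [-1.0, -0.1, -1.1]
grip_width: 0.165
grip_force: 68.2
```

servo_tool:
  targets:
    - [-1,0,0,0,0,0,255]
    - [-2,0,0,0,0,0,255]
    - [-3,0,0,0,0,0,255]
    - [-4,0,0,0,0,0,255]
    - [-5,0,0,0,0,0,255]

```text
time: 15.25
position: [0.5031, 0.2542, 0.0353]
tool_rot: [-0.0, -0.09, 0.996, -0.0]
force: [-0.4, 0.3, -1.0]
grip_width: 0.164
grip_force: 68.2
```

servo_tool:
  targets:
    - [-1,0,0,0,0,0,255]
    - [-2,0,0,0,0,0,255]
    - [-3,0,0,0,0,0,255]
    - [-4,0,0,0,0,0,255]
    - [-5,0,0,0,0,0,255]

```text
time: 15.88
position: [0.508, 0.2552, 0.0353]
tool_rot: [-0.0, -0.09, 0.996, 0.0]
force: [0.0, -0.2, -0.1]
grip_width: 0.16
grip_force: 68.2
```

servo_tool:
  targets:
    - [-1,0,0,0,0,0,255]
    - [-2,0,0,0,0,0,255]
    - [-3,0,0,0,0,0,255]
    - [-4,0,0,0,0,0,255]
    - [-5,0,0,0,0,0,255]

```text
time: 16.5
position: [0.5129, 0.2561, 0.0353]
tool_rot: [-0.0, -0.09, 0.996, 0.0]
force: [0.0, 0.1, -1.0]
grip_width: 0.163
grip_force: 68.2
```

servo_tool:
  targets:
    - [-2,0,0,0,0,0,255]
    - [-4,0,0,0,0,0,255]
    - [-6,0,0,0,0,0,255]
    - [-8,0,0,0,0,0,255]
    - [-10,0,0,0,0,0,255]

```text
time: 17.12
position: [0.5229, 0.2578, 0.0353]
tool_rot: [0.0, -0.09, 0.996, 0.0]
force: [0.9, -0.1, -1.4]
grip_width: 0.16
grip_force: 68.2
```

servo_tool:
  targets:
    - [-2,0,0,0,0,0,255]
    - [-4,0,0,0,0,0,255]
    - [-6,0,0,0,0,0,255]
    - [-8,0,0,0,0,0,255]
    - [-10,0,0,0,0,0,255]

```text
time: 17.75
position: [0.5322, 0.2595, 0.0351]
tool_rot: [-0.0, -0.09, 0.996, -0.0]
force: [-1.5, -0.7, -2.6]
grip_width: 0.166
grip_force: 68.2
```

servo_tool:
  targets:
    - [-2,0,0,0,0,0,255]
    - [-4,0,0,0,0,0,255]
    - [-6,0,0,0,0,0,255]
    - [-8,0,0,0,0,0,255]
    - [-10,0,0,0,0,0,255]

```text
time: 18.38
position: [0.5424, 0.2614, 0.0352]
tool_rot: [-0.0, -0.09, 0.996, -0.0]
force: [-0.4, -0.7, -4.0]
grip_width: 0.163
grip_force: 68.2
```

servo_tool:
  targets:
    - [-2,0,0,0,0,0,255]
    - [-4,0,0,0,0,0,255]
    - [-6,0,0,0,0,0,255]
    - [-8,0,0,0,0,0,255]
    - [-10,0,0,0,0,0,255]

```text
time: 19.0
position: [0.5524, 0.2632, 0.0353]
tool_rot: [0.0, -0.09, 0.996, 0.0]
force: [-2.0, 0.3, -4.6]
grip_width: 0.166
grip_force: 68.3
```

servo_tool:
  targets:
    - [-2,0,0,0,0,0,255]
    - [-4,0,0,0,0,0,255]
    - [-6,0,0,0,0,0,255]
    - [-8,0,0,0,0,0,255]
    - [-9,0,0,0,0,0,255]

```text
time: 19.62
position: [0.5612, 0.2649, 0.0353]
tool_rot: [0.0, -0.09, 0.996, 0.0]
force: [-0.6, -0.7, -4.1]
grip_width: 0.163
grip_force: 68.3
```

servo_tool:
  targets:
    - [-1,0,0,0,0,0,255]
    - [-2,0,0,0,0,0,255]
    - [-3,0,0,0,0,0,255]
    - [-4,0,0,0,0,0,255]
    - [-4,0,0,0,0,0,255]

```text
time: 20.25
position: [0.5652, 0.2656, 0.0353]
tool_rot: [0.0, -0.09, 0.996, 0.0]
force: [-0.7, -0.8, -4.7]
grip_width: 0.159
grip_force: 68.3
```

servo_tool:
  targets:
    - [-1,0,0,0,0,0,255]
    - [-2,0,0,0,0,0,255]
    - [-3,0,0,0,0,0,255]
    - [-3,0,0,0,0,0,255]

```text
time: 20.75
position: [0.5681, 0.2661, 0.0353]
tool_rot: [0.0, -0.09, 0.996, 0.0]
force: [-0.9, -0.8, -4.3]
grip_width: 0.161
grip_force: 68.3
```

servo_tool:
  targets:
    - [-1,0,0,0,0,0,255]
    - [-2,0,0,0,0,0,255]
    - [-2,0,0,0,0,0,255]

```text
time: 21.12
position: [0.5701, 0.2665, 0.0353]
tool_rot: [0.0, -0.09, 0.996, 0.0]
force: [-0.8, -0.2, -4.5]
grip_width: 0.163
grip_force: 68.3
```

servo_tool:
  targets:
    - [-1,0,0,0,0,0,255]
    - [-2,0,0,0,0,0,255]
    - [-2,0,0,0,0,0,255]

```text
time: 21.5
position: [0.5721, 0.2668, 0.0353]
tool_rot: [0.0, -0.09, 0.996, 0.0]
force: [0.4, 0.3, -3.6]
grip_width: 0.167
grip_force: 68.3
```

servo_tool:
  targets:
    - [-1,0,0,0,0,0,255]
    - [-2,0,0,0,0,0,255]
    - [-2,0,0,0,0,0,255]

```text
time: 21.88
position: [0.5743, 0.2673, 0.0355]
tool_rot: [0.0, -0.09, 0.996, 0.0]
force: [-0.3, -0.3, -0.8]
grip_width: 0.163
grip_force: 68.7
```

Downward load vanished: the catch has dropped. Pushing gently to the stop.

servo_tool:
  targets:
    - [-0.7,0,0,0,0,0,255]
    - [-1.5,0,0,0,0,0,255]
    - [-1.5,0,0,0,0,0,255]

```text
time: 22.25
position: [0.5751, 0.2674, 0.0352]
tool_rot: [-0.0, -0.09, 0.996, -0.0]
force: [-2.2, -1.2, -1.1]
grip_width: 0.161
grip_force: 68.8
```

servo_tool:
  targets:
    - [-0.5,0,0,0,0,0,255]
    - [-1,0,0,0,0,0,255]
    - [-1,0,0,0,0,0,255]

```text
time: 22.62
position: [0.5751, 0.2673, 0.035]
tool_rot: [-0.001, -0.09, 0.996, -0.0]
force: [-7.3, -1.7, 2.0]
grip_width: 0.163
grip_force: 69.2
```

servo_tool:
  targets:
    - [-0.5,0,0,0,0,0,255]
    - [-1,0,0,0,0,0,255]
    - [-1,0,0.5,0,0,0,255]
    - [-1,0,1,0,0,0,255]

```text
time: 23.12
position: [0.575, 0.2673, 0.0339]
tool_rot: [-0.002, -0.09, 0.996, -0.0]
force: [-15.5, -2.9, 9.8]
grip_width: 0.166
grip_force: 70.1
```

servo_tool:
  targets:
    - [1,0,0,0,0,0,255]
    - [1.5,0,0,0,0,0,255]
    - [1.5,0,0,0,0,0,200]
    - [1.5,0,0,0,0,0,100]
    - [1.5,0,0,0,0,0,0]

```text
time: 23.75
position: [0.5761, 0.2676, 0.0344]
tool_rot: [0.0, -0.09, 0.996, 0.0]
force: [-0.2, 0.5, -0.5]
grip_width: 0.636
grip_force: 0.0
```

servo_tool:
  targets:
    - [0,0,0,0,0,0,0]
    - [0,0,0,0,0,0,0]
    - [0,0,-30,0,0,0,0]
    - [0,0,-70,0,0,0,0]
    - [0,0,-120,0,0,0,0]

```text
time: 24.38
position: [0.5753, 0.2673, 0.1549]
tool_rot: [-0.001, -0.09, 0.996, -0.0]
force: [0.6, -0.3, -0.0]
grip_width: 0.999
grip_force: 0.0
```

servo_tool:
  targets:
    - [40,0,0,0,0,0,0]
    - [80,0,0,0,0,0,0]
    - [80,0,0,0,0,0,0]
    - [80,0,0,0,0,0,0]

```text
time: 24.88
position: [0.4976, 0.2534, 0.1546]
tool_rot: [0.0, -0.09, 0.996, 0.0]
force: [0.6, 0.1, 0.5]
grip_width: 0.998
grip_force: 0.0
```

```bash
python3 -c "
from h import *
d=cam('wrist');cv2.imwrite('pics/w8.png',d['color']);t=cam('top')
go([.4457,.2468,.027],190.2)
cart(d,.062);
P,ok=cloud(d);hsv=cv2.cvtColor(d['color'],cv2.COLOR_BGR2HSV)
o=ok&(hsv[...,0]<20)&(hsv[...,1]>130)&(hsv[...,2]>120)&(P[...,2]>.06)&(P[...,0]>.6);print('orange z',np.percentile(P[o][:,2],[10,50,90]) if o.any() else 0)
reader(d)"
```

```text
t 24.975 pos [0.498  0.2533 0.1543] yaw -169.69 q [ 0.36  0.49  1.6  -0.    1.05 -1.39] F [-0.2  0.1 -0.5] gw 1.003 0.0
shift [ 52.7   2.9 127.3] rot [0.    0.001 0.002]
cart ((581.1544189453125, 268.1131286621094), (52.077728271484375, 15.815394401550293), 8.70479965209961) 753 [0.58030545 0.2682162  0.06146245] [312 270] [330 320]
ang 10.300191 0.5807248 0.26803145
orange z [0.07417823 0.07574173 0.07638513]
reader ((623.4290771484375, 275.6678466796875), (47.39688491821289, 62.43840789794922), 11.452324867248535) [[594.0, 302.0], [606.0, 240.0], [653.0, 250.0], [640.0, 311.0]] [286 321] [356 364]
orange [[0.63879572 0.27842759 0.076     ]] [0.64454967 0.28344363 0.07758488] 80
```

View pics/w8.png

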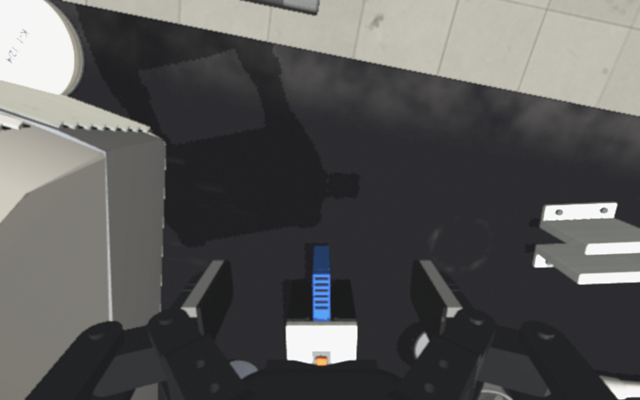

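The cartridge sits in the slot at (321,285) and its top is at 0.0615, so it rests on the floor. About 45 mm is outside, the catch button is down at 0.0757, and the angle matches the reader. Handing in.

```bash
python3 -c "
from rig import manip
print(manip.job_done())"
```

```text
the job is handed in; nothing more can be done
None
```

The cartridge is fully home in the reader with the catch down, the gripper has let go, and the job is handed in (about 25 of the 61 s used); no verdict came back.

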